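Clear the lid of the plaster scrap box and hold it open with its lever

ROBOT

A 6-joint arm with a two-finger parallel gripper is mounted at the origin on the work surface. World frame = base frame: x ahead of the robot, y to its left, z up, the work surface at z = 0. Lengths are in m, angles in degrees, forces in N, time in s.
With the tool pointing down it reaches from about 0.3 to 0.75 m from the base axis. Payload 8.5 kg.
Tool frame: the origin (TCP) lies on the centre line of the jaws, within the pads' length; the fingertips stand 14 mm ahead of it and the grasp point (between the pads) lies 5 mm behind it; z points along the fingers, x is the direction in which the jaws open and shut, and the axes are right-handed (so a half turn about z gives the same grasp; the last joint's range is limited). The gripper opens to 85 mm and grips with 20 to 120 N. Pads are 22 mm wide; open, the fingers measure 114 mm over their backs; the gripper's body (76 mm by 85 mm) begins 54 mm behind the grasp point. The pads swing forward as they close: fully open they stand 13 mm farther back than shut.
Start: joints at [-75.476, 21.807, 74.336, -0, 83.858, -12.336], TCP at [0.248, -0.491, 0.245] pointing down, gripper open.
Joint ranges: [-178.18, 178.18], [-50.72, 133.34], [12.68, 142.11], [-81.47, 261.47], [9.98, 163.14], [-165.26, 165.26]. Speed limits (degrees/s): [136.94, 136.94, 180, 180, 180, 180].

INTERFACE

Orientations are given as a 3x3 rotation matrix whose columns are the frame's x, y, z axes.
In Python, from rig import * gives the robot as it stands.
- The arm moves only by the shell command python3 -m crank 'ROWS' [FORCE]. ROWS is JSON, one flat list of numbers, 7 for each row, row after row: the turn, a rotation vector about the world's x, y, z in rad, then the shift along the world's x, y, z in m, then the opening in per cent of the stroke, from 0 (shut) to 100 (fully open). A call has 1 to 20 rows; each row shifts and turns the commanded pose from where the row before left it; what a row does not reach is not made up. A row lasts 1/10 s, in which the tool goes at most 50 mm and 8.59 degrees, less where a joint would pass 70% of its speed; a pose out of reach is approached as far as the arm can. A call is refused whole if a number of a shift passes 0.05 or a number of a turn 0.15, either way. A call with a gripper value outside its range is refused whole. The fingers move at their own pace and stop on an object; FORCE is the grip in N (left out, the last holds). Time passes only in rows, so rows that do not move let the fingers close. It gives the time, the measured TCP pose, the force and the opening at its end, in the units of the state.
- observe(): the state, without advancing time (a new reading comes with each control period).
- get_image(name): name is "scene" or "top" or "wrist"; returns a dict with "frame" (480x640x3 uint8, red, green, blue), "fov_y" (degrees; the focal length in pixels is half the picture's height over the tangent of half this angle, whatever the lens; pixels are square), "cx", "cy" (the principal point, pixels), "world_to_cam" (4x4, takes a point from world to camera coordinates). Camera axes: x right, y up, looking along -z (the intrinsics and any distortion apply to the point x, -y, -z); pixel columns grow to the right and rows downward; lengths in m; the calibration is good to about 2 mm. A picture is of the moment at which its call begins. There is no depth.
- close_job(): hands the job in, once; it reports no verdict.
The state is a dict: "time_s": time; "q": joint angles; "qvel": joint speeds; "joint_efforts": joint torques, N m; "position": TCP position; "tool_rot": TCP orientation; "ft_force": force on the tool from outside, world axes, zero at the start; "wrist_torque": the same for the moment, N m; "grip_width": finger opening in m.
Only numpy, scipy, OpenCV 4.12 (cv2) and the standard library are available. Lean on these libraries where they do the work, as an engineer would, in place of code of your own. Each camera call takes 0.05 s, during which the arm holds its last target. There are 200 camera calls.

TASK

Someone has left a plaster cast on the steel flap of the bench's scrap box: push it along, without picking it up, until it stands on the fixed shelf beside the flap, quite clear of the flap. Then press the long end of the lever all the way down so that its short end raises the heavy flap, and finish while still holding the lever down with the fingers, the flap fully up. Do not raise the flap by hand, and leave everything else where it is.

Things in the scene. Friction and masses are not known exactly. Their poses are not given: they have to be found in the camera images.
- scrap_box: Fixed beige scrap box: steel flap as lid, lever in front of it, level shelf beside it. Origin: on the bench under the lever's pivot. z up; +x from the pivot to the box (the long arm points to -x); +y from flap to shelf. In this frame, mm: closed flap x 50 to 215, y -79 to 79, top z 100. Pivot x 0, z 105, in a fork 48 wide, top z 116. All spans x -140 to 220, y -80 to 222, the lever's pad to x -223.
- shelf (a point): Centre of the shelf's top (the beige block beside the flap), which is level and fixed: 165 along the box's x, 137 along its y (box frame, mm: x 50 to 215, y 80 to 217, z 99; this point x 132, y 150). A rail 11 high runs along its outer edge (y 217 to 222).
- lever (a joint): Angle of the lever in rad: 0 at rest (long end up, its short toe lying under the flap), growing as the long end goes down; 0.5 is its end stop, fully pressed (0.42 and more counts). It takes 3 to 9 N at the pad; when let go, the flap's weight brings it back up.
- lever_pad (a point): Middle of the top of the pad at the lever's long end: a plate 60 long (along the lever), 50 wide, black rubber on top, 200 from the pivot. At rest about 160 over the bench, sloping up away from the pivot by 0.25 rad; fully pressed about 100 lower (61 over the bench), nearly straight below (within 4 mm), sloping 0.25 rad the other way. The bar is 24 wide.
- flap (a joint): Opening angle of the flap in rad, 0 closed; about 0.4 when the lever is fully pressed. Steel plate 165 x 157 x 9, some 1.8 kg, hinged along its edge farthest from the lever, moved by the lever's toe.
- flap_lip (a point): Middle of the flap's free edge (upper face), the edge nearest the lever's pivot; 100 over the bench when closed.
- cast: White plaster dental cast: round base 64 in diameter and 26 high, on it a horseshoe of teeth, 44 high in all, 0.17 kg, loose. Starts on the flap. Origin: centre of its underside, z up. It slides when pushed near its foot.
- wax_block: Pale yellow wax block 36 x 22 x 26 high, loose beside the lever, not to be moved; origin: centre of its underside.
- carver: Carving knife with black handle, about 150 long along its x, 14 thick, lying beside the lever, not to be moved; origin: under its middle.
- big_tooth: Plaster model tooth 26 in diameter, 31 high, standing beside the lever, not to be moved; origin: centre of its underside.
- bowl: Dark green mixing bowl, 130 in diameter, 70 high, not to be moved; origin: centre of its underside.
- jar: Jar 56 in diameter, 75 high, not to be moved; origin: centre of its underside.
- brush: Brush lying on the bench, not to be moved; origin: under it.
There are look-alikes about, which are no part of the job. What is shaped like the cast but black, pink or yellow is not meant.

How it is judged (in metres and radians):
On the way, in this order (a step that is already met when the one before it is completed fails the run):
1. the cast stands upright and still on the shelf, clear of the flap, while the flap is still closed (y of cast in the frame of scrap_box between 0.108 and 0.2 m and x of cast in the frame of scrap_box between 0.065 and 0.2 m and z of cast in the frame of scrap_box between 0.092 and 0.106 m and angle between cast's own z axis and vertical below 0.15 rad and linear speed of cast below 0.03 m/s and value of joint flap below 0.05 rad), for 0.2 s.
2. the fingers press the lever down and the flap is up (value of joint lever above 0.42 rad and value of joint flap above 0.3 rad and contact force between the fingers and lever above 1 N), for 0.2 s.
At the end, for the whole second after the job is handed in: The cast stands upright (within 0.15 rad) and still on the shelf: its centre at least 29 mm past the flap's edge, on the shelf's top; the lever is held by the fingers (over 1 N) at 0.42 rad or more of its 0.5 rad, still, and the flap is up by 0.30 rad or more (all of step 2 and y of cast in the frame of scrap_box between 0.108 and 0.2 m and x of cast in the frame of scrap_box between 0.065 and 0.2 m and z of cast in the frame of scrap_box between 0.092 and 0.106 m and angle between cast's own z axis and vertical below 0.15 rad and linear speed of cast below 0.03 m/s and velocity of joint lever between -0.1 and 0.1 rad/s); the arm keeps its last pose, push and grip.
It fails at once if the cast is lifted more than about 15 mm off the surface (z of cast in the frame of scrap_box above 0.116 m).
It fails at once if the cast is tipped over or falls off the box (angle between cast's own z axis and vertical above 0.6 rad or z of cast in the frame of scrap_box below 0.07 m).
It fails at once if the flap is raised while the cast still stands on it (value of joint flap above 0.06 rad and y of cast in the frame of scrap_box below 0.1 m).
It fails at once if the flap is raised by hand (value of joint flap above 0.06 rad and contact force between any of the fingers, the arm and flap above 1 N).
It fails at once if the wax block, knife, model tooth, bowl, jar or brush is moved by more than 25 mm (distance of any of wax_block, carver, bowl, jar, brush, big_tooth from where it was at the start of the episode above 0.025 m).
It also fails if it takes over 48 s, if anything falls off the work surface, if the arm or the gripper's body presses on something with over 40 N, if the wrist force passes 120 N, or if a joint passes its speed limit or range.

## Working session

There is one attempt and no reset: what is moved stays moved. The work goes in short steps, Python scripts to look and compute and a shell command to move; the robot and the scene stay as the last step left them, time stands still between calls to the robot, and variables do not carry over. Pictures are saved under pics/ and viewed, about 8 in all and at most 12, crops included, and the job is handed in when it is done.

```bash
mkdir -p pics; ls
cat > h.py <<'E'
import numpy as np, cv2
from rig import *
def snap(n):
    d=get_image(n); np.savez('pics/%s.npz'%n, **{k:np.array(v) for k,v in d.items()}); return d
def load(n): return dict(np.load('pics/%s.npz'%n))
def ray(d,u,v):
    f=240/np.tan(np.radians(float(d['fov_y']))/2)
    c=np.array([(u-d['cx'])/f, -(v-d['cy'])/f, -1.0]); M=np.array(d['world_to_cam']); R=M[:3,:3]
    return -R.T@M[:3,3], R.T@c
def onz(d,u,v,z):
    o,r=ray(d,u,v); return o+r*(z-o[2])/r[2]
def proj(d,p):
    f=240/np.tan(np.radians(float(d['fov_y']))/2); M=np.array(d['world_to_cam']); c=M[:3,:3]@np.array(p)+M[:3,3]
    return float(d['cx']+f*c[0]/-c[2]), float(d['cy']-f*c[1]/-c[2])
E
python3 - <<'E'
from h import *
for n in('top','scene'):
    d=snap(n); cv2.imwrite(f'pics/{n}0.png',d['frame'][...,::-1]); print(n,[k for k in d],d['fov_y'],d['cx'],d['cy'],ray(d,320,240))
    for k in d:
        if k not in('frame','world_to_cam'): print(k,d[k])
E
```

```text
pics
top ['frame', 'fov_y', 'cx', 'cy', 'world_to_cam'] 55.58413439959599 320.1961593921296 236.82182622623722 (array([0.32066035, 0.06207779, 1.18229722]), array([ 0.15308534, -0.01779514, -0.98807748]))
fov_y 55.58413439959599
cx 320.1961593921296
cy 236.82182622623722
scene ['frame', 'fov_y', 'cx', 'cy', 'world_to_cam'] 42.117181028721475 321.13188489528164 247.15504974661505 (array([ 1.68118381, -0.16512164,  0.9413124 ]), array([-0.81908098,  0.13386095, -0.55796295]))
fov_y 42.117181028721475
cx 321.13188489528164
cy 247.15504974661505
```

View pics/top0.png

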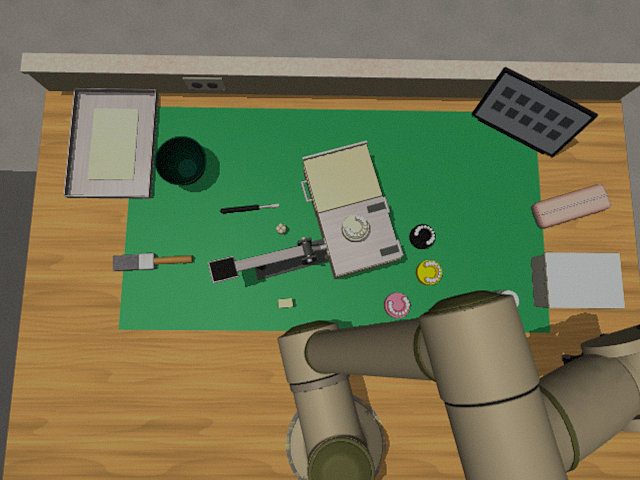

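View pics/scene0.png

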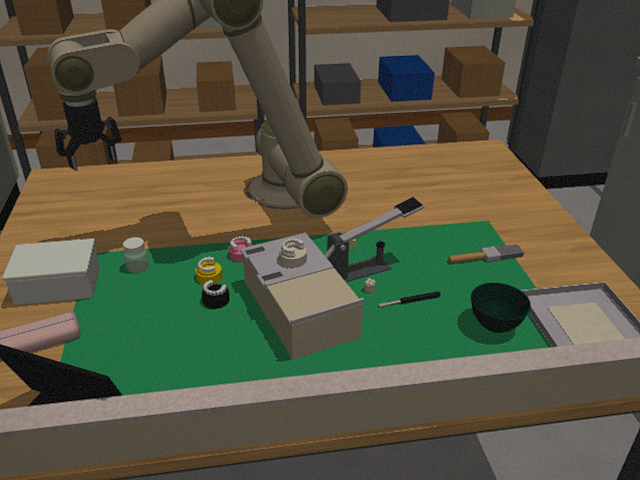

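The top view shows the white cast at (356,228) on the grey flap. The look-alikes are black (423,236), yellow (429,272) and pink (397,304), and the white jar is partly hidden near (510,300). The shelf is the beige block at about (343,178). The pad is at (223,269). I choose the white cast and check it in a close crop.

Run:
```python
from h import *
d=load('top'); c=d['frame'][130:300,195:415,::-1]
cv2.imwrite('pics/crop1.png',cv2.resize(c,None,fx=3.5,fy=3.5,interpolation=cv2.INTER_CUBIC))
```

```text
(no output)
```

View pics/crop1.png

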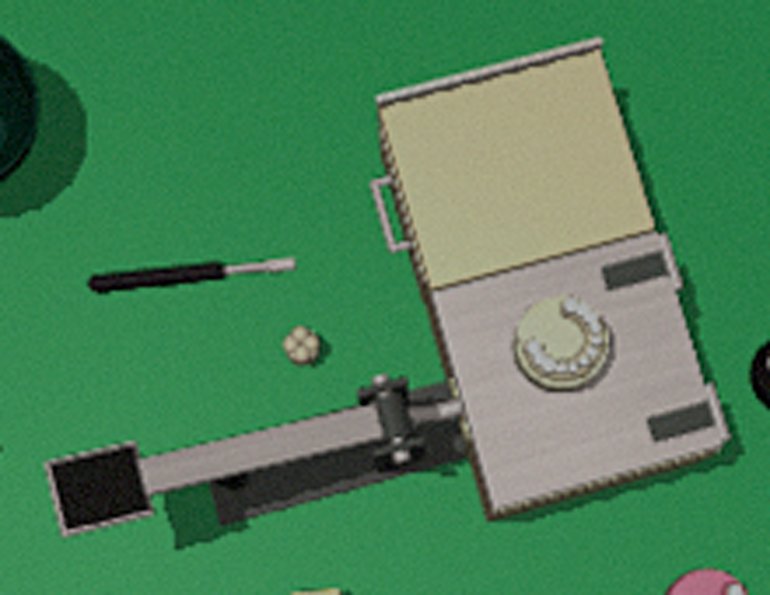

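```bash
cat >> h.py <<'E'
def crop2px(x,y): return (x+.5)/3.5-.5+195,(y+.5)/3.5-.5+130
E
python3 - <<'E'
from h import *
d=load('top')
P=lambda x,y,z: onz(d,*crop2px(x,y),z)
b=np.array([[.05,.0795],[.05,-.079],[.215,.0795]]); w=np.array([P(433,289,.1),P(490,516,.1),P(656,231,.1)])[:,:2]
print('edges',np.linalg.norm(w[0]-w[1]),np.linalg.norm(w[0]-w[2]))
z=(w-w.mean(0))@[1,1j]; q=(b-b.mean(0))@[1,1j]; s=np.vdot(q,z); th=np.angle(s)
R=np.array([[np.cos(th),-np.sin(th)],[np.sin(th),np.cos(th)]]); t=w.mean(0)-R@b.mean(0)
print('yaw',np.degrees(th),'t',t,'scale',abs(s)/np.vdot(q,q).real,'res',w-(b@R.T+t))
tob=lambda p:R.T@(p[:2]-t)
np.savez('pose.npz',R=R,t=t)
for n,x,y,zz in [('cast',563,343,.118),('pad',100,488,.16),('railL',378,98,.11),('railR',602,40,.11),('shelfR',601,50,.1),('fork',394,415,.116),('flapR',718,455,.1),('tooth',302,346,.025)]:
    p=P(x,y,zz); print(n,p.round(4),'box',tob(p).round(4))
print('shelf c',R@[.132,.15]+t,'padworld',R@[-.196,0]+t,'pressed', )
s=load('scene')
for b3 in([.05,.0795,.1],[.05,-.079,.1],[.215,.0795,.1],[-.196,0,.16]): print(b3,proj(s,[*(R@b3[:2]+t),b3[2]]))
o=observe();print(o['position'],o['tool_rot'],o['ft_force'],o['grip_width'])
E
```

```text
edges 0.16201627484602335 0.16173505400065052
yaw -74.45311683529133 t [0.46490401 0.07585247] scale 1.005852874743064 res [[ 0.00170289 -0.00186837]
 [-0.00258747  0.00057545]
 [ 0.00088457  0.00129292]]
cast [ 0.5162 -0.0413  0.118 ] box [0.1267 0.018 ]
pad [0.4108 0.2599 0.16  ] box [-0.1918 -0.0028]
railL [0.6908 0.087  0.11  ] box [0.0498 0.2206]
railR [ 0.7358 -0.0707  0.11  ] box [0.2138 0.2217]
shelfR [ 0.7322 -0.0712  0.1   ] box [0.2133 0.2181]
fork [0.4659 0.0729 0.116 ] box [0.0031 0.0002]
flapR [ 0.4428 -0.1491  0.1   ] box [ 0.2108 -0.0816]
tooth [0.5289 0.1422 0.025 ] box [-0.0468  0.0794]
shelf c [ 0.64479526 -0.01111383] padworld [0.41237076 0.26468111] pressed
[0.05, 0.0795, 0.1] (332.80463919848796, 265.8803530256776)
[0.05, -0.079, 0.1] (305.12595419520875, 231.18486307267582)
[0.215, 0.0795, 0.1] (264.7663926008735, 284.10356937078757)
[-0.196, 0, 0.16] (409.60133193413003, 204.51918493988163)
[ 0.24843108 -0.49043516  0.24477392] [[ 4.51772369e-01 -8.92133192e-01 -3.05521982e-04]
 [-8.92132335e-01 -4.51772371e-01  1.27337629e-03]
 [-1.27404764e-03 -3.02710183e-04 -9.99999143e-01]] [ 0.18567061 -0.24012585 -0.81850694] 0.08557494656617173
```

The pose checks out: edges within 3 mm and the fork, rail and pad land where they should. The box yaw is −74.5°, and the cast is at box (0.127, 0.018). I'll move behind the cast with the jaws along the box's x, about half open so they cradle it.

```bash
python3 -m crank '[0,0,-0.02,0.0193,0.0428,0,47, 0,0,-0.02,0.0193,0.0428,0,47, 0,0,-0.02,0.0193,0.0428,0,47, 0,0,-0.02,0.0193,0.0428,0,47, 0,0,-0.02,0.0193,0.0428,0,47, 0,0,-0.02,0.0193,0.0428,0,47, 0,0,-0.02,0.0193,0.0428,0,47, 0,0,-0.02,0.0193,0.0428,0,47, 0,0,-0.02,0.0193,0.0428,0,47, 0,0,-0.018,0.0193,0.0428,0,47, 0,0,0,0,0,-0.03,47, 0,0,0,0,0,-0.03,47, 0,0,0,0,0,0,47,0,0,0,0,0,0,47]'
cat > st.py <<'E'
from h import *
p=np.load('pose.npz');o=observe()
print(o['time_s'],np.round(o['position'],4),'box',(p['R'].T@(o['position'][:2]-p['t'])).round(4),'jaw',np.degrees(np.arctan2(o['tool_rot'][1][0],o['tool_rot'][0][0])).round(2),'zax',np.round(np.array(o['tool_rot'])[:,2],3),'F',np.round(o['ft_force'],1),o['grip_width'])
E
python3 st.py; python3 -c "
from h import *
d=snap('wrist');cv2.imwrite('pics/w1.png',d['frame'][...,::-1])"
```

```text
time_s: 1.5
position: [0.4416, -0.0628, 0.1858]
tool_rot: [[0.267, -0.964, -0.0], [-0.964, -0.267, 0.0], [-0.0, 0.0, -1.0]]
ft_force: [0.2, 0.3, 0.8]
grip_width: 0.04
1.5 [ 0.4416 -0.0628  0.1858] box [ 0.1274 -0.0596] jaw -74.5 zax [-0.  0. -1.] F [0.2 0.3 0.8] 0.040020214203847215
```

View pics/w1.png

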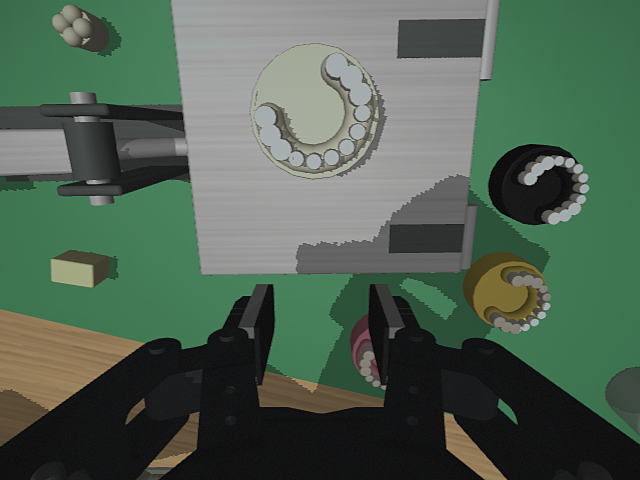

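The cast is straight ahead, with its base centre at about (314,110) and the jaw midline at about x=321. The white colour and position match the description. I measure it again from here.

Run:
```python
from h import *
p=np.load('pose.npz');d=load('wrist')
for n,u,v,z in [('cast L',250,103,.126),('cast R',382,110,.12),('cast T',316,43,.126),('cast B',314,179,.124),('c',315,110,.124),('flap bl',202,274,.1),('flap br',461,272,.1)]:
    w=onz(d,u,v,z);print(n,w.round(4),(p['R'].T@(w[:2]-p['t'])).round(4))
```

```text
cast L [ 0.512  -0.0067  0.126 ] [0.0922 0.0233]
cast R [ 0.5266 -0.0702  0.12  ] [0.1572 0.0203]
cast T [ 0.5459 -0.0306  0.126 ] [0.1243 0.0495]
cast B [ 0.4846 -0.0463  0.124 ] [ 0.1229 -0.0137]
c [ 0.5174 -0.0378  0.124 ] [0.1236 0.0201]
flap bl [0.4048 0.0057 0.1   ] [ 0.0515 -0.0767]
flap br [ 0.4498 -0.1511  0.1   ] [ 0.2146 -0.0753]
```

```bash
python3 -m crank '[0,0,0,-0.001,0.003,-0.03,47, 0,0,0,0,0,-0.02,47, 0,0,0,0,0,-0.01,47, 0,0,0,0,0,-0.007,47, 0,0,0,0,0,0,47,0,0,0,0,0,0,47]'; python3 st.py; python3 -c "
from h import *
d=snap('scene');cv2.imwrite('pics/s1.png',cv2.resize(d['frame'][130:330,200:460,::-1],None,fx=3,fy=3,interpolation=cv2.INTER_CUBIC))"
```

```text
time_s: 2.15
position: [0.441, -0.0599, 0.1191]
tool_rot: [[0.267, -0.964, 0.001], [-0.964, -0.267, -0.001], [0.001, -0.001, -1.0]]
ft_force: [-0.1, 0.1, -0.7]
grip_width: 0.0398
2.15 [ 0.441  -0.0599  0.1191] box [ 0.1244 -0.0594] jaw -74.49 zax [ 0.001 -0.001 -1.   ] F [-0.1  0.1 -0.7] 0.03983415825551925
```

View pics/s1.png

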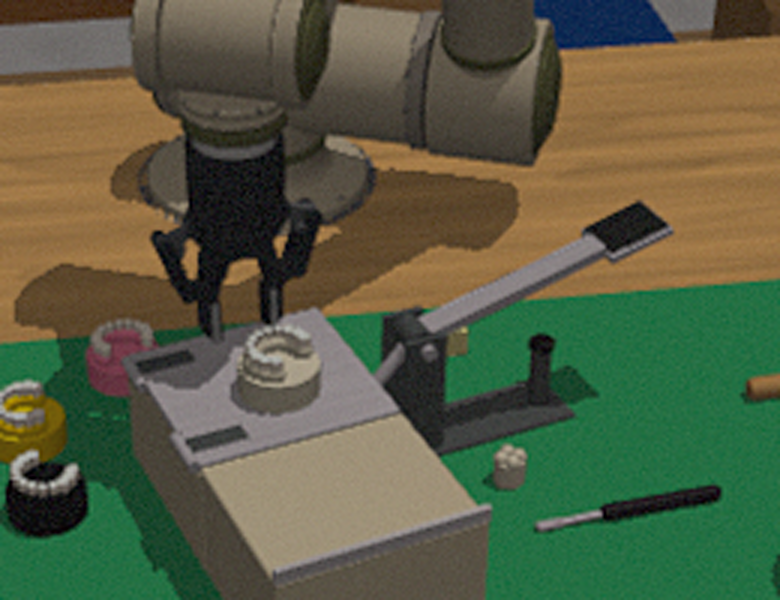

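The fingers stand on the flap behind the cast, free of contact, at crop (215,330) and (270,310). Now I push, watching the cast part way.

```bash
python3 -m crank '[0,0,0,0.0145,0.004,0,47, 0,0,0,0.0096,0.0027,0,47, 0,0,0,0.0077,0.0021,0,47, 0,0,0,0.0077,0.0021,0,47, 0,0,0,0.0077,0.0021,0,47, 0,0,0,0.0077,0.0021,0,47, 0,0,0,0.0077,0.0021,0,47, 0,0,0,0.0077,0.0021,0,47, 0,0,0,0.0077,0.0021,0,47, 0,0,0,0.0077,0.0021,0,47, 0,0,0,0.0077,0.0021,0,47, 0,0,0,0.0077,0.0021,0,47, 0,0,0,0.0077,0.0021,0,47, 0,0,0,0.0077,0.0021,0,47, 0,0,0,0,0,0,47]'; python3 st.py
python3 - <<'E'
from h import *
d=snap('wrist');cv2.imwrite('pics/w2.png',d['frame'][...,::-1])
E
```

```text
time_s: 3.7
position: [0.5581, -0.0275, 0.1182]
tool_rot: [[0.268, -0.963, 0.001], [-0.963, -0.268, 0.0], [0.0, -0.001, -1.0]]
ft_force: [0.2, -0.3, 0.3]
grip_width: 0.0402
3.7 [ 0.5581 -0.0275  0.1182] box [0.1246 0.0621] jaw -74.46 zax [ 0.001  0.    -1.   ] F [ 0.2 -0.3  0.3] 0.040198685792489426
```

View pics/w2.png

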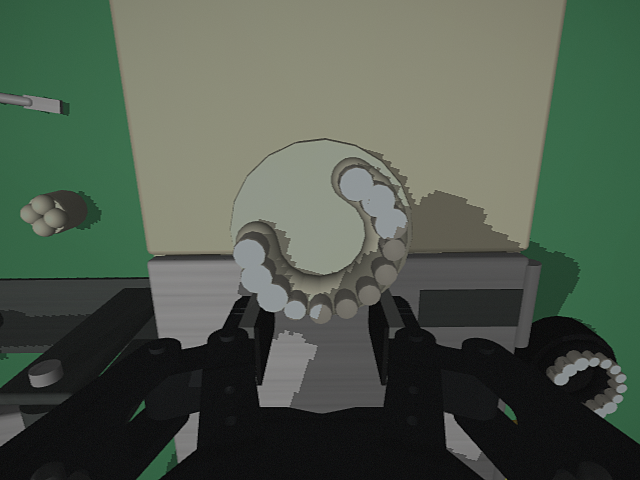

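The cast is cradled and upright, half over the shelf edge, with its centre at about (321,228). About 52 mm remain; then I back off and rise.

```bash
python3 -m crank '[0,0,0,0.0077,0.0021,0,47, 0,0,0,0.0077,0.0021,0,47, 0,0,0,0.0077,0.0021,0,47, 0,0,0,0.0077,0.0021,0,47, 0,0,0,0.0077,0.0021,0,47, 0,0,0,0.006,0.0017,0,47, 0,0,0,0.004,0.0011,0,47, 0,0,0,0.002,0.0006,0,47, 0,0,0,0,0,0,47, 0,0,0,-0.0096,-0.0027,0,47, 0,0,0,-0.0145,-0.004,0,47, 0,0,0,-0.0145,-0.004,0,47, 0,0,0,0,0,0.03,47, 0,0,0,0,0,0.04,47, 0,0,0,0,0,0.02,47, 0,0,0,0,0,0,47, 0,0,0,0,0,0,47]'; python3 st.py
python3 - <<'E'
from h import *
d=snap('wrist')['frame'];cv2.imwrite('pics/w3.png',d[...,::-1])
E
```

```text
time_s: 5.45
position: [0.5682, -0.0246, 0.2079]
tool_rot: [[0.267, -0.964, -0.0], [-0.964, -0.267, 0.0], [-0.0, 0.0, -1.0]]
ft_force: [0.7, 0.6, 0.3]
grip_width: 0.0404
5.45 [ 0.5682 -0.0246  0.2079] box [0.1245 0.0726] jaw -74.5 zax [-0.  0. -1.] F [0.7 0.6 0.3] 0.040350690788239614
```

View pics/w3.png

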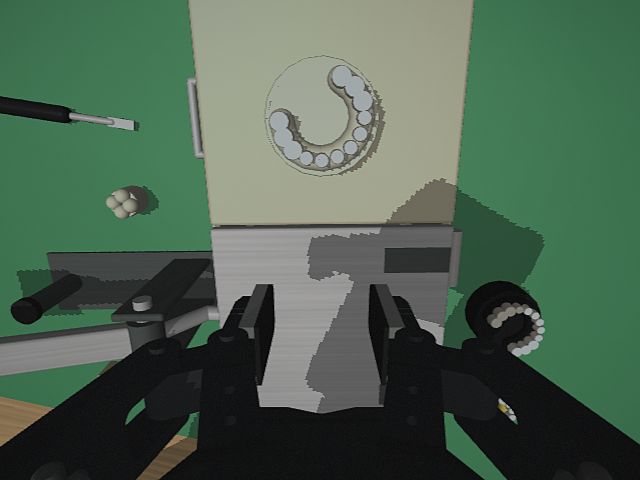

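The cast stands on the shelf, centre about (323,116), a good distance from the flap seam at row 225. The flap is closed. Next I compute its position and go over the pad with the fingers closing.

```bash
python3 - <<'E'
from h import *
p=np.load('pose.npz');d=load('wrist')
for n,u,v,z in [('cast',323,116,.124),('seamL',213,225,.1),('seamR',455,223,.1),]:
    w=onz(d,u,v,z);print(n,w.round(4),(p['R'].T@(w[:2]-p['t'])).round(4))
E
python3 -m crank '[0,0,0,-0.0196,0.0359,0.01,0, 0,0,0,-0.0196,0.0359,0.01,0, 0,0,0,-0.0196,0.0359,0,0, 0,0,0,-0.0196,0.0359,0,0, 0,0,0,-0.0196,0.0359,0,0, 0,0,0,-0.0196,0.0359,0,0, 0,0,0,-0.0196,0.0359,0,0, 0,0,0,-0.0196,0.0359,0,0, 0,0,0,0,0,0,0, 0,0,0,0,0,0,0]'; python3 st.py
python3 - <<'E'
from h import *
d=snap('wrist')['frame'];cv2.imwrite('pics/w4.png',d[...,::-1])
E
```

```text
cast [ 0.643  -0.0041  0.124 ] [0.1248 0.1502]
seamL [0.5574 0.0482 0.1   ] [0.0514 0.0817]
seamR [ 0.6019 -0.1071  0.1   ] [0.213 0.083]
time_s: 6.5
position: [0.4114, 0.2628, 0.2272]
tool_rot: [[0.269, -0.963, -0.002], [-0.963, -0.269, -0.001], [0.0, 0.002, -1.0]]
ft_force: [-1.0, -0.2, 0.5]
grip_width: -0.0
6.5 [0.4114 0.2628 0.2272] box [-0.1945 -0.0014] jaw -74.38 zax [-0.002 -0.001 -1.   ] F [-1.  -0.2  0.5] -4.6959601889954105e-05
```

View pics/w4.png

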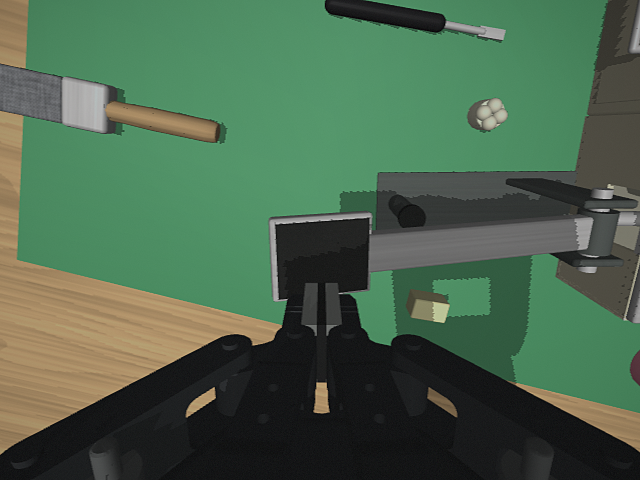

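```bash
python3 - <<'E'
from h import *
p=np.load('pose.npz');d=load('wrist')
for u,v,z in [(270,217,.168),(274,300,.168),(370,213,.152),(369,293,.152),(321,256,.16)]:
    w=onz(d,u,v,z);print(w.round(4),(p['R'].T@(w[:2]-p['t'])).round(4))
E
python3 -m crank '[0,0,0,0,0,-0.025,0, 0,0,0,0,0,-0.015,0, 0,0,0,0,0,-0.01,0, 0,0,0,0,0,-0.01,0, 0,0,0,0,0,-0.01,0, 0,0,0,0,0,0,0]'; python3 st.py
```

```text
[0.4291 0.2965 0.168 ] [-0.2222  0.0247]
[0.3829 0.2832 0.168 ] [-0.2218 -0.0234]
[0.4424 0.2433 0.152 ] [-0.1674  0.0232]
[0.3947 0.2286 0.152 ] [-0.166  -0.0267]
[0.4126 0.264  0.16  ] [-1.953e-01  1.000e-04]
time_s: 7.15
position: [0.4129, 0.2624, 0.1582]
tool_rot: [[0.267, -0.964, 0.001], [-0.964, -0.267, 0.001], [-0.0, -0.001, -1.0]]
ft_force: [-0.1, 0.4, 5.8]
grip_width: -0.0001
7.15 [0.4129 0.2624 0.1582] box [-1.937e-01 -1.000e-04] jaw -74.54 zax [ 0.001  0.001 -1.   ] F [-0.1  0.4  5.8] -8.744405318037498e-05
```

Contact is centred on the pad (5.8 N). I carry on pressing.

```bash
python3 -m crank '[0,0,0,0,0,-0.01,0, 0,0,0,0,0,-0.01,0, 0,0,0,0,0,-0.01,0, 0,0,0,0,0,-0.01,0, 0,0,0,0,0,-0.01,0, 0,0,0,0,0,-0.008,0, 0,0,0,0,0,-0.008,0, 0,0,0,0,0,-0.006,0, 0,0,0,0,0,-0.004,0, 0,0,0,0,0,0,0, 0,0,0,0,0,0,0]'; python3 st.py
```

```text
time_s: 8.25
position: [0.4129, 0.2624, 0.0828]
tool_rot: [[0.267, -0.964, 0.001], [-0.964, -0.267, 0.0], [0.0, -0.001, -1.0]]
ft_force: [1.9, -0.9, 2.8]
grip_width: 0.0001
8.25 [0.4129 0.2624 0.0828] box [-1.936e-01 -1.000e-04] jaw -74.51 zax [ 0.001  0.    -1.   ] F [ 1.9 -0.9  2.8] 8.461416129597946e-05
```

```bash
python3 -m crank '[0,0,0,0,0,-0.004,0, 0,0,0,0,0,-0.002,0, 0,0,0,0,0,0,0]'; python3 st.py;  python3 -m crank '[0,0,0,0,0,-0.002,0, 0,0,0,0,0,0,0]'; python3 st.py
```

```text
time_s: 8.55
position: [0.4129, 0.2625, 0.0772]
tool_rot: [[0.267, -0.964, 0.002], [-0.964, -0.267, 0.0], [0.0, -0.002, -1.0]]
ft_force: [0.1, -1.5, 8.1]
grip_width: -0.0001
8.55 [0.4129 0.2625 0.0772] box [-1.937e-01 -1.000e-04] jaw -74.49 zax [ 0.002  0.    -1.   ] F [ 0.1 -1.5  8.1] -0.00013741100683393063
time_s: 8.75
position: [0.413, 0.2624, 0.0766]
tool_rot: [[0.268, -0.964, 0.003], [-0.964, -0.268, 0.0], [0.001, -0.003, -1.0]]
ft_force: [-4.4, -4.6, 25.6]
grip_width: 0.0
8.75 [0.413  0.2624 0.0766] box [-0.1937  0.    ] jaw -74.47 zax [ 0.003  0.    -1.   ] F [-4.4 -4.6 25.6] 3.9240323369809964e-05
```

The stop is reached: the force jumped to 25 N with no further travel. I'll hold there and take a final look.

```bash
python3 -m crank '[0,0,0,0,0,0,0, 0,0,0,0,0,0,0, 0,0,0,0,0,0,0]'; python3 st.py; python3 -c "
from h import *
d=snap('scene');cv2.imwrite('pics/s2.png',cv2.resize(d['frame'][130:330,200:460,::-1],None,fx=3,fy=3,interpolation=cv2.INTER_CUBIC))"
```

```text
time_s: 9.05
position: [0.413, 0.2625, 0.0766]
tool_rot: [[0.268, -0.963, 0.004], [-0.964, -0.268, 0.0], [0.001, -0.003, -1.0]]
ft_force: [-3.9, -4.8, 26.4]
grip_width: -0.0002
9.05 [0.413  0.2625 0.0766] box [-0.1937  0.    ] jaw -74.47 zax [ 0.004  0.    -1.   ] F [-3.9 -4.8 26.4] -0.00019473996051229563
```

View pics/s2.png

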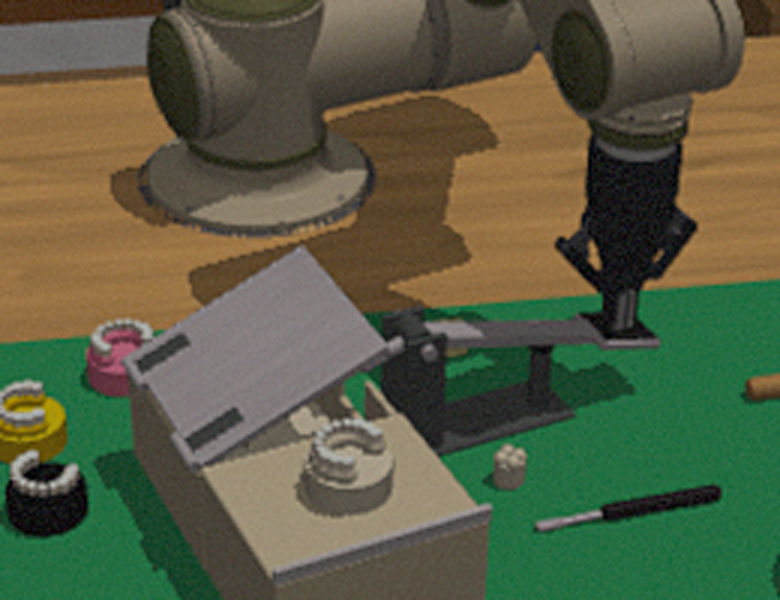

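The flap is up, with its free edge at about crop (305,250)–(385,355). The lever rests on its stop post (540,350) with the fingers on the pad (622,325). The cast stands upright on the shelf at (348,465), and the tooth and knife have not moved. I hand in.

```bash
python3 -c "
from rig import *
print(close_job())"
```

```text
the job is handed in; nothing more can be done
None
```

The job is handed in with the cast on the shelf and the fingers holding the lever at its end stop with the flap up; no verdict was reported. I pushed the cast across the flap with the half-open fingers, backed off, and pressed the lever pad down with the closed fingers.

- **Cast:** after the push I measured its centre at about (0.125, 0.150) m in the box frame, inside the allowed range. The final picture shows it upright on the shelf, clear of the flap.
- **Lever and flap:** the fingers press with a steady 26 N at the stop, with no further travel. The final picture shows the flap raised. I did not measure the lever or flap angles as numbers.
- **Other objects:** the knife and model tooth look unmoved in the final picture. The wax block, bowl, jar and brush were not checked in it, but the fingers touched only the cast and the pad.
- **Time and disagreements:** the arm's clock stood at about 9 s of the 48 s allowed. No check failed; the box measurements agreed with the given sizes to about 3 mm.

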